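# Sweep the hair bits into the dresser tray

### The arm

A 6-joint arm with a two-finger parallel gripper is mounted at the origin on the work surface. World frame = base frame: x ahead of the robot, y to its left, z up, the work surface at z = 0. Lengths are in m, angles in rad, forces in N, time in s.
With the tool pointing down it reaches from about 0.35 to 0.975 m from the base axis. Payload 17.4 kg.
Tool frame: the origin (TCP) lies midway between the tips of the shut fingers; the grasp point (between the pads) lies ctrl.grip_point_offset behind it (ctrl.grip_point_offset is the distance from the TCP to the grasp point, in m); z points along the fingers, y is the line along which they close (so a half turn about z gives the same grasp; the last joint's range is limited). The gripper opens to 85 mm and grips with 20 to 120 N. Pads are 22 mm wide; open, the fingers measure 114 mm over their backs; the gripper's body (76 mm by 85 mm) begins 54 mm behind the grasp point. The pads swing forward as they close: fully open they stand 13 mm farther back than shut.
Start: joints at [-1.216, 0.116, 1.442, -0, 1.584, -0.038], TCP at [0.258, -0.624, 0.231] pointing down, gripper open.
Joint ranges: [-2.83, 2.83], [-0.83, 2.19], [0.07, 2.5], [-1.14, 4.28], [0.01, 3], [-2.97, 2.97]. Speed limits (rad/s): [1.89, 1.89, 2.22, 3.14, 3.14, 3.14].

### API

Orientations are given as a rotation vector (axis times angle).
In Python, from workcell import ctrl gives the robot as it stands. The module is installed in compiled form; this text tells all that it offers.
- The arm moves only by the tool advance, called after "Call:" as a command line: name --argument value ..., lists and objects as JSON in quotes. Schema: {"type":"object","properties":{"segments":{"type":"object","properties":{"offsets":{"type":"array","items":{"type":"array","items":{"type":"number"},"minItems":7,"maxItems":7},"minItems":1,"maxItems":12}},"additionalProperties":false,"required":["offsets"]},"grip_n":{"type":"number"},"only":{"type":"string"},"quiet":{"type":"boolean"},"lines":{"type":"string"}},"required":["segments"],"additionalProperties":false}. segments is an object whose key "offsets" holds a list of rows, 1 to 12 of them, each of 7 numbers: dx, dy, dz in shares of 75 cm (1.0 is 75 cm), then a rotation vector rx, ry, rz in a scale on which 1.0 is pi rad, then the finger opening in m; each row is the pose to reach, as a shift and turn from the pose commanded when the call began, along the tool's axes at that moment; what a row does not reach only later rows make up. A row lasts 1/10 s, in which the tool goes at most 0.05 m and 0.15 rad, less where a joint would pass 70% of its speed; a pose out of reach is approached as far as the arm can. The fingers move at their own pace and stop on an object; grip_n is the grip in N (left out, the last holds). Time passes only in rows, so rows that do not move let the fingers close. The tool returns the time, the measured TCP pose, the force, the opening and the grip force at its end. only (a regular expression) keeps the lines of the reply that match it, lines (a string "A,B") keeps lines A to B, and quiet returns only ok. Input that does not fit is refused with a message, and nothing moves.
- ctrl.read_state(): the state, without advancing time (a new reading comes with each control period).
- ctrl.snapshot(name): name is "scene" or "top"; returns the picture (400x640x3 uint8, red, green, blue); there is no depth.
- ctrl.get_calibration(name): a dict with "K" (3x3 intrinsics, pixels), "view" (4x4, takes a point from world to camera coordinates). Camera axes: x right, y down, z forward; pixel columns grow to the right and rows downward; lengths in m; the calibration is good to about 2 mm. A picture is of the moment at which its call begins. get_calibration takes no time and is no camera call.
- ctrl.finish_job(): hands the job in; it is judged then, once.
The state is a dict: "time_s": time; "q": joint angles; "qvel": joint speeds; "tau": joint torques, N m; "tool_pos": TCP position; "tcp_rot": TCP orientation; "ft_force": force on the tool from outside, world axes, zero at the start; "moment": the same for the moment, N m; "width": finger opening in m; "grip_force": force on a finger pad.
Only numpy, scipy, OpenCV 4.12 (cv2) and the standard library are available. Lean on these libraries where they do the work, as an engineer would, in place of code of your own. Each camera call takes 0.05 s, during which the arm holds its last target. There are 200 camera calls.

### The job

Sweep the two hair cuffs and the steel clipper guard across the chest top, through the open front of the blue tray, until all three lie flat and wholly inside it. Only push them along the surface with the fingers: do not pinch or lift them, do not press hard on them, and leave everything else where it stands.

Things in the scene. Friction and masses are not known exactly. Their poses are not given: they have to be found in the camera images.
- tray: fixed blue plastic tray, 115 mm deep (its x) by 240 mm wide (its y). Walls 5 mm thick, 18 mm high on three sides: back (+x) and ends (+-y); the -x side is the open mouth, no wall or sill. Floor level with the chest top, so things slide straight in. Inside: x from -60 (mouth line) to +50 mm (back wall), y from -115 to +115 mm. Origin at chest-top height; +x points from the mouth inwards, z up
- tray_mouth (a point): middle of the tray's open mouth line at chest-top height, 60 mm from the tray's origin along its -x; axes as the tray's
- cuff_brass: loose brass-coloured hair cuff, a plain ring lying flat, 34 mm outside, 22 mm hole, 14 mm high, about 20 g; origin at the centre of its underside, z up
- cuff_red: loose red plastic hair cuff, a plain ring lying flat, 34 mm outside, 22 mm hole, 14 mm high, about 20 g; origin at the centre of its underside, z up
- guard: loose steel clipper guard lying flat, a rectangular comb-like block 32 mm (its x, teeth towards +x) by 46 mm (its y) by 14 mm high, about 40 g; origin at the centre of its underside, z up
- jar: bystander: closed jar of hair cream, green lid, 70 mm across, 60 mm high; origin at the centre of its underside
- comb: bystander: black wide-tooth afro comb lying flat, 71 mm (its x, teeth towards -x) by 160 mm (its y), 8 mm high; origin under its middle
- spray: bystander: clear spray bottle with a lever trigger, 68 mm across, 203 mm high; origin at the centre of its underside
- wig_head: bystander: black plastic wig stand head, 170 mm across, 285 mm high; origin at the centre of its base
- brush: bystander: brush lying along its x, handle to -x; origin under its middle
- clipper: bystander: black electric hair clipper lying along its x, about 194 mm long, 46 mm wide, 37 mm high; origin under its middle

How it is judged:
At the end, for the whole second after the job is handed in: Both cuffs and the clipper guard lie flat on the floor (undersides below 6 mm), at rest, between the tray's three walls and wholly past its mouth line (cuff centres at least 17 mm inside, guard centre at least 18 mm); none of the other things has moved more than 25 mm (x of cuff_brass in the frame of tray between -0.043 and 0.05 m and y of cuff_brass in the frame of tray between -0.115 and 0.115 m and height (world z) of each of cuff_brass, cuff_red, guard below 0.006 m and linear speed of each of cuff_brass, cuff_red, guard below 0.02 m/s and x of cuff_red in the frame of tray between -0.043 and 0.05 m and y of cuff_red in the frame of tray between -0.115 and 0.115 m and x of guard in the frame of tray between -0.042 and 0.05 m and y of guard in the frame of tray between -0.115 and 0.115 m and distance of each of jar, comb, spray, wig_head, brush, clipper from where it was at the start of the episode below 0.025 m); the robot touches nothing.
It fails at once if a cuff or the clipper guard is lifted off the chest top (more than 20 mm) (height (world z) of any of cuff_brass, cuff_red, guard above 0.02 m).
It fails at once if a cuff or the clipper guard is pinched or pressed hard by the fingers (over 15 N) (contact force between the fingers and cuff_brass above 15 N or contact force between the fingers and cuff_red above 15 N or contact force between the fingers and guard above 15 N).
It fails at once if one of the other things is disturbed (moved more than 25 mm) (distance of any of jar, comb, spray, wig_head, brush, clipper from where it was at the start of the episode above 0.025 m).
It also fails if it takes over 72 s, if anything falls off the work surface, if the arm or the gripper's body presses on something with over 40 N, if the wrist force passes 120 N, or if a joint passes its speed limit or range.

## Working session

There is one attempt and no reset: what is moved stays moved. The work goes in short steps, Python scripts to look and compute and a tool call to move; the robot and the scene stay as the last step left them, time stands still between calls to the robot, and variables do not carry over. Pictures are saved under pics/ and viewed, at most 10 in all, crops included, and the job is handed in when it is done.

```bash
mkdir -p pics; cat > h.py <<'E'
import numpy as np, cv2
from workcell import ctrl
def snap(n,f=None):
    im=ctrl.snapshot(n)
    if f: cv2.imwrite('pics/'+f,cv2.cvtColor(im,cv2.COLOR_RGB2BGR))
    return im
def ray(n,u,v,z):
    c=ctrl.get_calibration(n);K=np.array(c['K']);V=np.array(c['view'])
    R=V[:3,:3];o=-R.T@V[:3,3];d=R.T@np.linalg.inv(K)@[u,v,1]
    return o+d*(z-o[2])/d[2]
def proj(n,p):
    c=ctrl.get_calibration(n);K=np.array(c['K']);V=np.array(c['view'])
    q=K@(V[:3,:3]@np.array(p)+V[:3,3]);return q[:2]/q[2]
E
python3 - <<'E'
from h import *
a=snap('top','t0.png');b=snap('scene','s0.png')
s=ctrl.read_state();print(s['tool_pos'],s['tcp_rot'],s['width'],ctrl.grip_point_offset)
for n in('top','scene'):
    c=ctrl.get_calibration(n);V=np.array(c['view']);print(-V[:3,:3].T@V[:3,3],V[:3,:3].round(3).tolist(),np.array(c['K'])[0])
E
```

```text
[ 0.25829135 -0.62342767  0.23062619] [-3.08014491e+00 -6.12836801e-01  2.94706196e-04] 0.08548949349578712 0.0187
[0.50878231 0.03599375 1.09168837] [[-0.014, -1.0, 0.003], [-0.997, 0.013, -0.082], [0.082, -0.004, -0.997]] [363.33157515   0.         321.66448772]
[ 1.29393991 -0.21601893  0.87597039] [[0.323, 0.947, 0.008], [0.715, -0.238, -0.657], [-0.62, 0.218, -0.754]] [422.54212354   0.         322.98868803]
```

View pics/t0.png

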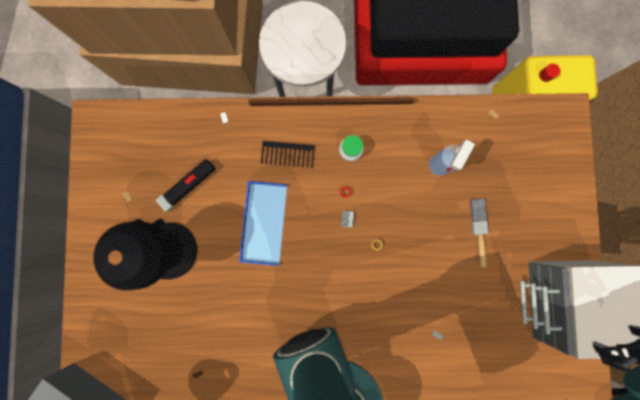

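View pics/s0.png

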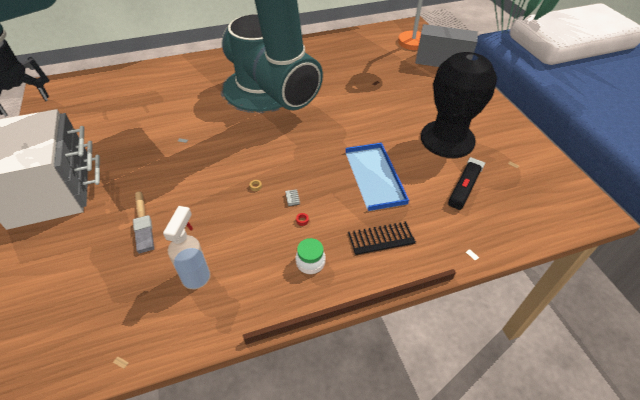

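The top view shows the tray at about (264,222), red cuff (346,191), guard (347,218) and brass cuff (377,245), with the jar at (350,147). The scene view agrees, and the mouth faces the loose things. Next I measure positions.

```bash
cat > m.py <<'E'
from h import *
def blobs(m,a=12):
    n,l,s,c=cv2.connectedComponentsWithStats(m.astype(np.uint8));return [(l==i,s[i],c[i]) for i in range(1,n) if s[i][4]>=a]
def masks(im):
    h,s,v=[x.astype(int) for x in cv2.split(cv2.cvtColor(im,cv2.COLOR_RGB2HSV))]
    return dict(red=((h<6)|(h>174))&(s>150)&(v>80),grey=(s<60)&(v>90),brass=(h>18)&(h<32)&(s>110)&(v>110),wall=(h>105)&(h<130)&(s>140),floor=(h>90)&(h<112)&(s>40)&(v>150))
def show(n,roi,name,im=None):
    u0,v0,u1,v1=roi; im=ctrl.snapshot(n) if im is None else im
    c=cv2.resize(im[v0:v1,u0:u1],None,fx=800/(u1-u0),fy=800/(u1-u0),interpolation=cv2.INTER_CUBIC)
    cv2.imwrite('pics/'+name,cv2.cvtColor(c,cv2.COLOR_RGB2BGR))
E
python3 - <<'E'
from m import *
for n,roi in(('top',(230,160,400,270)),('scene',(230,130,420,280))):
    im=ctrl.snapshot(n)
    show(n,roi,n+'c.png',im)
    M=masks(im)
    u0,v0,u1,v1=roi
    for k,m in M.items():
        z=np.zeros_like(m);z[v0:v1,u0:u1]=m[v0:v1,u0:u1]
        for b,s,c in blobs(z):
            zz={'red':.012,'brass':.012,'grey':.014,'wall':.018,'floor':0}[k]
            r=cv2.minAreaRect(np.argwhere(b)[:,::-1].astype(np.float32))
            print(n,k,s[4],c.round(1),ray(n,*c,zz)[:2].round(4),[ray(n,*p,zz)[:2].round(3).tolist() for p in cv2.boxPoints(r)] if k in('grey','wall','floor') else '')
for n,u,v,z in(('top',351,147,.06),('top',440,162,.1),('top',480,220,.02),('scene',311,249,.06)):print(ray(n,u,v,z)[:2].round(3))
E
```

```text
top red 47 [345.6 191.3] [ 0.6234 -0.0402] 
top grey 115 [282.5 224.2] [0.5278 0.1486] [[0.415, 0.163], [0.645, 0.14], [0.644, 0.134], [0.414, 0.158]]
top grey 167 [347.4 218.7] [ 0.5416 -0.044 ] [[0.565, -0.028], [0.564, -0.061], [0.52, -0.06], [0.52, -0.027]]
top brass 14 [373.2 244.3] [ 0.4651 -0.1188] 
top wall 29 [246.  208.2] [0.5764 0.2559] [[0.545, 0.262], [0.61, 0.254], [0.609, 0.25], [0.545, 0.258]]
top wall 28 [241.6 251.8] [0.4489 0.2683] [[0.479, 0.278], [0.48, 0.267], [0.422, 0.261], [0.421, 0.272]]
top floor 2911 [263.7 223.1] [0.5323 0.2063] [[0.422, 0.277], [0.659, 0.254], [0.646, 0.139], [0.409, 0.164]]
scene red 115 [301.9 218.9] [ 0.6298 -0.0406] 
scene grey 423 [373.  163.6] [0.4998 0.2164] [[0.446, 0.18], [0.406, 0.242], [0.578, 0.27], [0.61, 0.212]]
scene grey 60 [356.6 181.4] [0.5513 0.144 ] [[0.433, 0.155], [0.432, 0.158], [0.654, 0.135], [0.654, 0.132]]
scene grey 177 [292.  197.3] [ 0.5513 -0.0447] [[0.523, -0.057], [0.525, -0.024], [0.578, -0.032], [0.576, -0.064]]
scene grey 330 [310.1 264.9] [ 0.7714 -0.0632] [[0.728, -0.086], [0.747, -0.02], [0.802, -0.037], [0.784, -0.101]]
scene wall 499 [381.6 176.2] [0.5584 0.2171] [[0.417, 0.159], [0.391, 0.294], [0.671, 0.246], [0.685, 0.131]]
scene floor 12 [381.2 146. ] [0.4229 0.2783] [[0.406, 0.272], [0.401, 0.28], [0.442, 0.285], [0.447, 0.277]]
scene floor 2100 [374.9 177.5] [0.5416 0.2059] [[0.42, 0.162], [0.393, 0.299], [0.647, 0.258], [0.664, 0.139]]
[ 0.747 -0.055]
[ 0.692 -0.297]
[ 0.532 -0.435]
[ 0.759 -0.056]
```

View pics/topc.png

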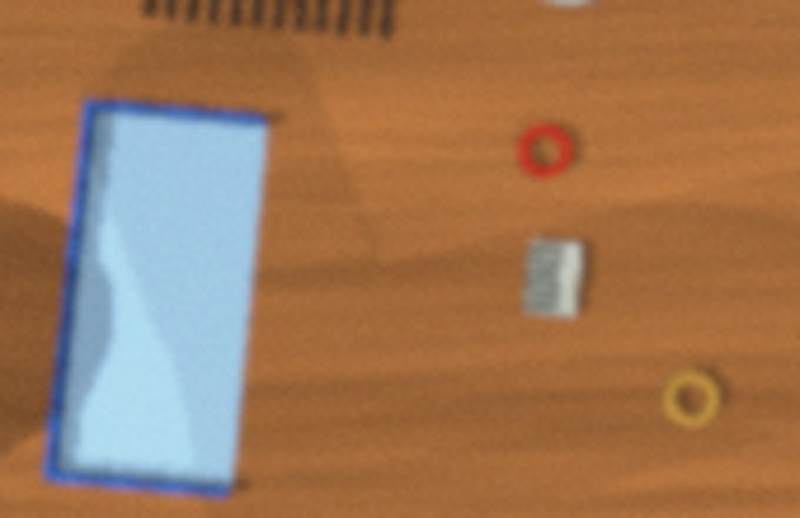

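View pics/scenec.png

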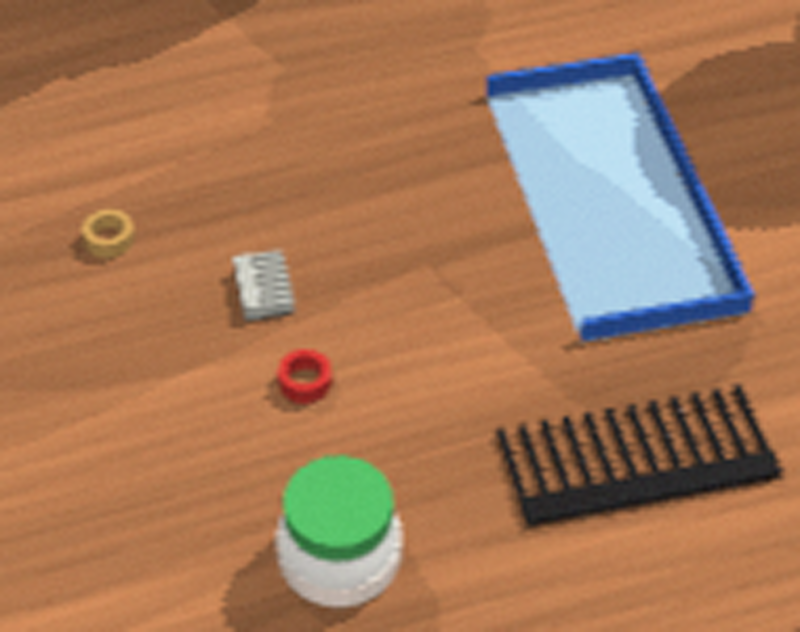

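The close-ups show the mouth line from crop (268,118) to (232,494). The guard's plain back faces away from the tray, and brass sits at crop (692,398), which is pixel (377.0,244.6). Each piece gets its own straight push, cradled by two fingers open 20 mm.

```bash
cat > plan.py <<'E'
from h import *
from scipy.spatial.transform import Rotation as Ro
br=ray('top',377.05,244.6,.012)[:2]
m1=ray('top',286.9,185.6,.009)[:2];m2=ray('top',279.3,264.6,.009)[:2]
ey=(m2-m1)/np.linalg.norm(m2-m1)
ex=np.array([ey[1],-ey[0]]); O=(m1+m2)/2
W=lambda x,y:O+x*ex+y*ey
T=lambda p:np.array([(np.array(p)[:2]-O)@ex,(np.array(p)[:2]-O)@ey])
obj=dict(red=[np.array([.625,-.040]),(.05,-.07),.0247],guard=[np.array([.543,-.044]),(.05,-.01),.027],brass=[br,(.05,.05),.0247])
def go(p,yaw,z):
    s=ctrl.read_state();R=Ro.from_rotvec(s['tcp_rot']).as_matrix()
    d=R.T@(np.array([*p,z])-s['tool_pos']);y0=np.arctan2(R[1,0],R[0,0])
    return d.round(4),round(-((yaw-y0+np.pi)%(2*np.pi)-np.pi),3)
def push(k,back=.03):
    p,t,off=obj[k];g=W(*t);L=np.linalg.norm(g-p);u=(g-p)/L
    return p-u*(off+back),np.arctan2(u[1],u[0]),L+back
E
python3 - <<'E'
from plan import *
print('mouth',O,ex,np.linalg.norm(m2-m1))
for k in obj:
    print(k,obj[k][0],T(obj[k][0]).round(3),push(k))
p,y,L=push('red');print(go(p,y,.12))
E
```

```text
mouth [0.52633257 0.14713735] [0.10103385 0.99488299] 0.23521534410315867
red [ 0.625 -0.04 ] [-0.176 -0.117] (array([ 0.63067556, -0.09440476]), np.float64(1.6747413679217227), np.float64(0.26105623597037997))
guard [ 0.543 -0.044] [-0.188 -0.036] (array([ 0.54339609, -0.10099862]), np.float64(1.577745376700042), np.float64(0.26987695013711943))
brass [ 0.4639847  -0.13013937] [-0.282  0.034] (array([ 0.46108055, -0.18476222]), np.float64(1.5176789899916958), np.float64(0.3625415721956715))
(array([ 0.5465, -0.3462,  0.1111]), np.float64(-1.282))
```

Units first: shifts go in shares of 75 cm and turns go in shares of pi rad. So 0.5465 m / 0.75 = 0.7287, 0.05 m / 0.75 = 0.0667, -1.282 rad / 3.1416 = -0.4081.

Call:
advance --segments '{"offsets": [[0.7287, -0.4616, 0.0667, 0, 0, -0.4081, 0.02], [0.7287, -0.4616, 0.0667, 0, 0, -0.4081, 0.02], [0.7287, -0.4616, 0.0667, 0, 0, -0.4081, 0.02], [0.7287, -0.4616, 0.0667, 0, 0, -0.4081, 0.02], [0.7287, -0.4616, 0.0667, 0, 0, -0.4081, 0.02], [0.7287, -0.4616, 0.0667, 0, 0, -0.4081, 0.02], [0.7287, -0.4616, 0.0667, 0, 0, -0.4081, 0.02], [0.7287, -0.4616, 0.0667, 0, 0, -0.4081, 0.02], [0.7287, -0.4616, 0.0667, 0, 0, -0.4081, 0.02], [0.7287, -0.4616, 0.0667, 0, 0, -0.4081, 0.02], [0.7287, -0.4616, 0.0667, 0, 0, -0.4081, 0.02], [0.7287, -0.4616, 0.0667, 0, 0, -0.4081, 0.02]]}' --grip_n 20

```text
time_s: 1.4
tool_pos: [0.6035, -0.1325, 0.185]
tcp_rot: [2.103, 2.334, 0.0]
ft_force: [-0.0, -1.0, 0.2]
width: 0.0204
grip_force: 0.0
```

Call:
advance --segments '{"offsets": [[0, 0, 0, 0, 0, 0, 0.02], [0, 0, 0, 0, 0, 0, 0.02]]}'

```text
time_s: 1.6
tool_pos: [0.6029, -0.1335, 0.1845]
tcp_rot: [-2.1, -2.336, 0.001]
ft_force: [0.1, -0.3, -0.0]
width: 0.0201
grip_force: 0.0
```

```bash
python3 - <<'E'
from plan import *
p,y,L=push('red');print(go(p,y,.03),go(p,y,.005))
E
```

```text
(array([0.0359, 0.0319, 0.1545]), np.float64(0.002)) (array([0.0359, 0.0319, 0.1795]), np.float64(0.002))
```

Converted, 0.1795 m / 0.75 = 0.2393, 0.179 m / 0.75 = 0.2387.

Call:
advance --segments '{"offsets": [[0.048, 0.0427, 0.0533, 0, 0, 0, 0.02], [0.048, 0.0427, 0.1067, 0, 0, 0, 0.02], [0.048, 0.0427, 0.16, 0, 0, 0, 0.02], [0.048, 0.0427, 0.2, 0, 0, 0, 0.02], [0.048, 0.0427, 0.22, 0, 0, 0, 0.02], [0.048, 0.0427, 0.2267, 0, 0, 0, 0.02], [0.048, 0.0427, 0.232, 0, 0, 0, 0.02], [0.048, 0.0427, 0.236, 0, 0, 0, 0.02], [0.048, 0.0427, 0.2387, 0, 0, 0, 0.02], [0.048, 0.0427, 0.2393, 0, 0, 0, 0.02], [0.048, 0.0427, 0.2393, 0, 0, 0, 0.02]]}'

```text
time_s: 2.7
tool_pos: [0.631, -0.0953, 0.006]
tcp_rot: [2.103, 2.334, 0.001]
ft_force: [-0.5, 0.5, -0.0]
width: 0.0197
grip_force: 0.0
```

```bash
python3 - <<'E'
from plan import *
p,y,L=push('red');print(L,go(p,y,.005));show=1
from m import show;show('scene',(230,130,420,280),'s1.png')
E
```

```text
0.26105623597037997 (array([ 0.0009, -0.0002,  0.001 ]), np.float64(0.0))
```

View pics/s1.png

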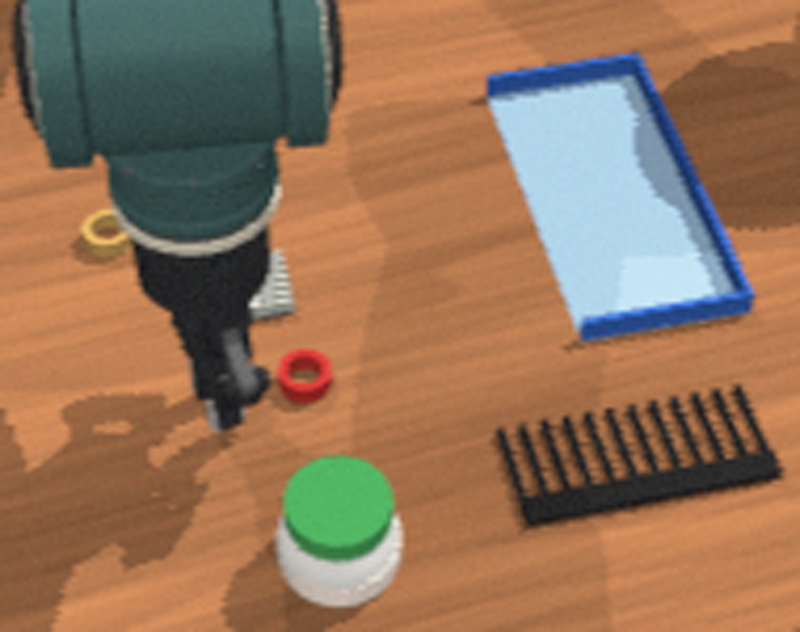

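The fingers stand behind the red cuff at crop (225,410), with the ring at (303,376). They are clear of the guard and the jar, so I push.

Converted, 0.08 m / 0.75 = 0.1067, 0.02 m / 0.75 = 0.0267.

Call:
advance --segments '{"offsets": [[0.0067, 0, 0.0027, 0, 0, 0, 0.02], [0.0133, 0, 0.0027, 0, 0, 0, 0.02], [0.02, 0, 0.0027, 0, 0, 0, 0.02], [0.0267, 0, 0.0027, 0, 0, 0, 0.02], [0.0333, 0, 0.0027, 0, 0, 0, 0.02], [0.04, 0, 0.0027, 0, 0, 0, 0.02], [0.0467, 0, 0.0027, 0, 0, 0, 0.02], [0.0533, 0, 0.0027, 0, 0, 0, 0.02], [0.0667, 0, 0.0027, 0, 0, 0, 0.02], [0.08, 0, 0.0027, 0, 0, 0, 0.02], [0.0933, 0, 0.0027, 0, 0, 0, 0.02], [0.1067, 0, 0.0027, 0, 0, 0, 0.02]]}'

```text
time_s: 3.95
tool_pos: [0.6224, -0.0147, 0.0036]
tcp_rot: [2.103, 2.334, 0.0]
ft_force: [-0.2, -0.0, -0.3]
width: 0.0196
grip_force: 0.1
```

```bash
python3 - <<'E'
from plan import *
from m import show;show('scene',(230,130,420,280),'s2.png')
E
```

```text
(no output)
```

View pics/s2.png

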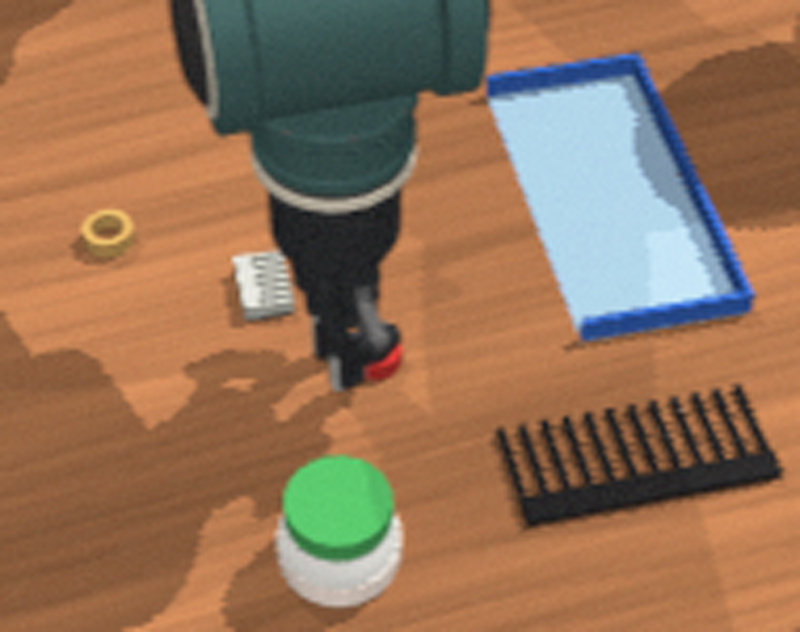

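The ring rides centred between the fingers at about (380,362), and the guard and jar haven't moved. I push the remaining 0.18 m.

Converted, 0.12 m / 0.75 = 0.16, 0.08 m / 0.75 = 0.1067.

Call:
advance --segments '{"offsets": [[0.0133, 0, 0, 0, 0, 0, 0.02], [0.0267, 0, 0, 0, 0, 0, 0.02], [0.04, 0, 0, 0, 0, 0, 0.02], [0.0533, 0, 0, 0, 0, 0, 0.02], [0.0667, 0, 0, 0, 0, 0, 0.02], [0.08, 0, 0, 0, 0, 0, 0.02], [0.0933, 0, 0, 0, 0, 0, 0.02], [0.1067, 0, 0, 0, 0, 0, 0.02], [0.12, 0, 0, 0, 0, 0, 0.02], [0.1333, 0, 0, 0, 0, 0, 0.02], [0.1467, 0, 0, 0, 0, 0, 0.02], [0.16, 0, 0, 0, 0, 0, 0.02]]}'

```text
time_s: 5.2
tool_pos: [0.6099, 0.1045, 0.0035]
tcp_rot: [-2.103, -2.334, 0.0]
ft_force: [-0.4, -0.2, 0.1]
width: 0.02
grip_force: 0.1
```

Call:
advance --segments '{"offsets": [[0.0133, 0, 0, 0, 0, 0, 0.02], [0.0267, 0, 0, 0, 0, 0, 0.02], [0.04, 0, 0, 0, 0, 0, 0.02], [0.0533, 0, 0, 0, 0, 0, 0.02], [0.0667, 0, 0, 0, 0, 0, 0.02], [0.0733, 0, 0, 0, 0, 0, 0.02], [0.08, 0, 0, 0, 0, 0, 0.02], [0.08, 0, 0, 0, 0, 0, 0.02], [0.0667, 0, 0, 0, 0, 0, 0.02], [0.04, 0, -0.0267, 0, 0, 0, 0.02], [0, 0, -0.08, 0, 0, 0, 0.02], [0, 0, -0.1333, 0, 0, 0, 0.02]]}'

```text
time_s: 6.4
tool_pos: [0.6098, 0.1001, 0.1042]
tcp_rot: [-2.105, -2.331, 0.003]
ft_force: [1.1, 0.7, 0.5]
width: 0.0199
grip_force: 0.0
```

```bash
python3 - <<'E'
from plan import *
p,y,L=push('guard');print(L,go(p,y,.1),go(p,y,.004))
from m import show;show('scene',(230,130,420,280),'s3.png')
E
```

```text
0.26987695013711943 (array([-0.1933, -0.0865,  0.0045]), np.float64(0.095)) (array([-0.1932, -0.0863,  0.1005]), np.float64(0.095))
```

View pics/s3.png

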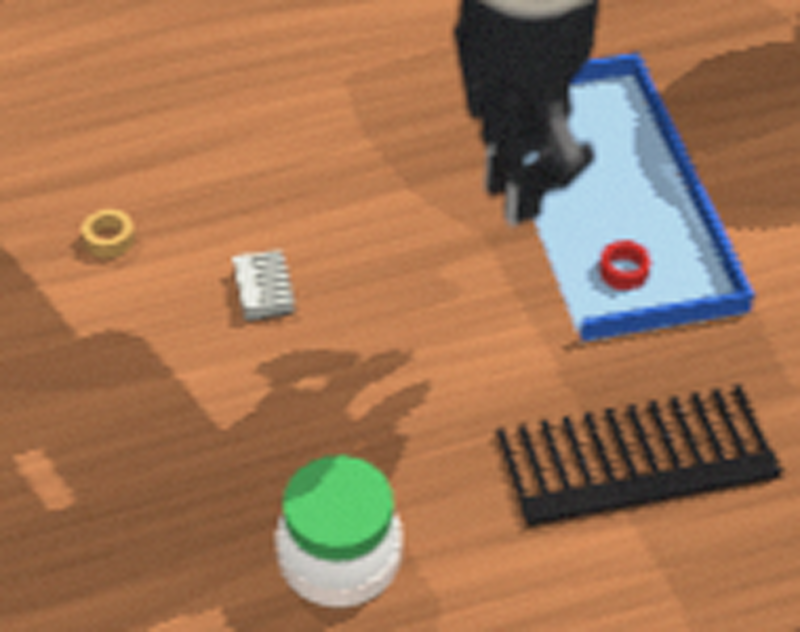

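Red is well inside at crop (625,265). The guard is next.

Converted, -0.193 m / 0.75 = -0.2573, 0.03 m / 0.75 = 0.04, 0.095 rad / 3.1416 = 0.0302.

Call:
advance --segments '{"offsets": [[-0.0667, -0.0267, 0, 0, 0, 0.0159, 0.02], [-0.1333, -0.0533, 0, 0, 0, 0.0302, 0.02], [-0.2, -0.08, 0, 0, 0, 0.0302, 0.02], [-0.2573, -0.1153, 0, 0, 0, 0.0302, 0.02], [-0.2573, -0.1153, 0, 0, 0, 0.0302, 0.02], [-0.2573, -0.1153, 0.04, 0, 0, 0.0302, 0.02], [-0.2573, -0.1153, 0.08, 0, 0, 0.0302, 0.02], [-0.2573, -0.1153, 0.1067, 0, 0, 0.0302, 0.02], [-0.2573, -0.1153, 0.12, 0, 0, 0.0302, 0.02], [-0.2573, -0.1153, 0.128, 0, 0, 0.0302, 0.02], [-0.2573, -0.1153, 0.134, 0, 0, 0.0302, 0.02], [-0.2573, -0.1153, 0.134, 0, 0, 0.0302, 0.02]]}'

```text
time_s: 7.65
tool_pos: [0.5442, -0.0973, 0.0033]
tcp_rot: [2.211, 2.231, 0.0]
ft_force: [0.1, -0.3, 0.6]
width: 0.0202
grip_force: 0.0
```

Call:
advance --segments '{"offsets": [[0.0067, 0, 0, 0, 0, 0, 0.02], [0.0133, 0, 0, 0, 0, 0, 0.02], [0.02, 0, 0, 0, 0, 0, 0.02], [0.0267, 0, 0, 0, 0, 0, 0.02], [0.0333, 0, 0, 0, 0, 0, 0.02], [0.04, 0, 0, 0, 0, 0, 0.02], [0.0467, 0, 0, 0, 0, 0, 0.02], [0.0533, 0, 0, 0, 0, 0, 0.02], [0.0667, 0, 0, 0, 0, 0, 0.02], [0.08, 0, 0, 0, 0, 0, 0.02], [0.0933, 0, 0, 0, 0, 0, 0.02], [0.1067, 0, 0, 0, 0, 0, 0.02]]}'

```text
time_s: 8.85
tool_pos: [0.5433, -0.0163, 0.0031]
tcp_rot: [-2.211, -2.232, -0.0]
ft_force: [0.2, -0.3, 0.2]
width: 0.0199
grip_force: 0.1
```

```bash
python3 - <<'E'
from plan import *
from m import show;show('scene',(230,130,420,280),'s4.png')
E
```

```text
(no output)
```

View pics/s4.png

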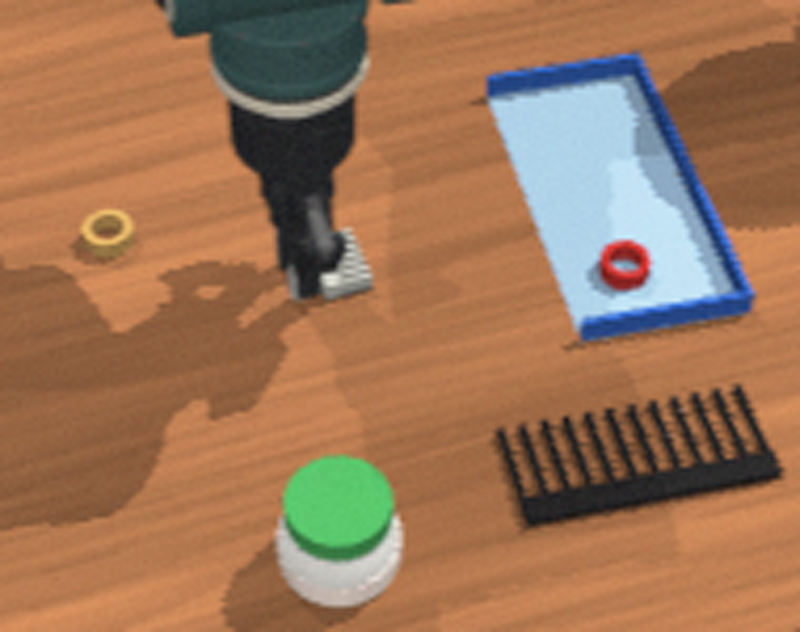

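The guard sits square against both fingers at (350,268). I continue for 0.19 m, then retreat.

Converted, 0.12 m / 0.75 = 0.16, 0.01 m / 0.75 = 0.0133.

Call:
advance --segments '{"offsets": [[0.0133, 0, 0, 0, 0, 0, 0.02], [0.0267, 0, 0, 0, 0, 0, 0.02], [0.04, 0, 0, 0, 0, 0, 0.02], [0.0533, 0, 0, 0, 0, 0, 0.02], [0.0667, 0, 0, 0, 0, 0, 0.02], [0.08, 0, 0, 0, 0, 0, 0.02], [0.0933, 0, 0, 0, 0, 0, 0.02], [0.1067, 0, 0, 0, 0, 0, 0.02], [0.12, 0, 0, 0, 0, 0, 0.02], [0.1333, 0, 0, 0, 0, 0, 0.02], [0.1467, 0, 0, 0, 0, 0, 0.02], [0.16, 0, 0, 0, 0, 0, 0.02]]}'

```text
time_s: 10.1
tool_pos: [0.5422, 0.1035, 0.0031]
tcp_rot: [2.211, 2.231, -0.0]
ft_force: [-0.3, -0.1, -0.1]
width: 0.02
grip_force: 0.1
```

Call:
advance --segments '{"offsets": [[0.0133, 0, 0, 0, 0, 0, 0.02], [0.0267, 0, 0, 0, 0, 0, 0.02], [0.04, 0, 0, 0, 0, 0, 0.02], [0.0533, 0, 0, 0, 0, 0, 0.02], [0.0667, 0, 0, 0, 0, 0, 0.02], [0.08, 0, 0, 0, 0, 0, 0.02], [0.0867, 0, 0, 0, 0, 0, 0.02], [0.0867, 0, 0, 0, 0, 0, 0.02], [0.0733, 0, 0, 0, 0, 0, 0.02], [0.04, 0, -0.0267, 0, 0, 0, 0.02], [0, 0, -0.08, 0, 0, 0, 0.02], [0, 0, -0.1333, 0, 0, 0, 0.02]]}'

```text
time_s: 11.3
tool_pos: [0.5416, 0.0992, 0.1037]
tcp_rot: [-2.214, -2.228, 0.003]
ft_force: [0.7, -0.3, -0.7]
width: 0.0196
grip_force: 0.0
```

```bash
python3 - <<'E'
from plan import *
p,y,L=push('brass');print(L,go(p,y,.1),go(p,y,.004))
from m import *
im=ctrl.snapshot('scene')
for b,s,c in blobs(masks(im)['grey'],25): 
    if 230<c[0]<420 and 130<c[1]<240: print(s[4],c,T(ray('scene',*c,.012)).round(3))
E
```

```text
0.3625415721956715 (array([-0.2834, -0.0824,  0.0041]), np.float64(0.06)) (array([-0.2833, -0.0822,  0.1001]), np.float64(0.06))
30 [350.93333333 144.43333333] [0.026 0.13 ]
25 [377.72 156.96] [0.089 0.059]
54 [357.81481481 184.57407407] [ 0.    -0.036]
201 [371.46766169 176.34825871] [ 0.047 -0.014]
26 [379.84615385 190.5       ] [ 0.053 -0.071]
```

The guard lies 47 mm past the mouth. Brass is the last one.

Converted, -0.2835 m / 0.75 = -0.378, -0.05 m / 0.75 = -0.0667, 0.06 rad / 3.1416 = 0.0191.

Call:
advance --segments '{"offsets": [[-0.0667, -0.02, 0, 0, 0, 0.0191, 0.02], [-0.1333, -0.04, 0, 0, 0, 0.0191, 0.02], [-0.2, -0.06, 0, 0, 0, 0.0191, 0.02], [-0.26, -0.08, 0, 0, 0, 0.0191, 0.02], [-0.32, -0.0933, 0, 0, 0, 0.0191, 0.02], [-0.378, -0.1099, 0, 0, 0, 0.0191, 0.02], [-0.378, -0.1099, 0, 0, 0, 0.0191, 0.02], [-0.378, -0.1099, 0.0533, 0, 0, 0.0191, 0.02], [-0.378, -0.1099, 0.1, 0, 0, 0.0191, 0.02], [-0.378, -0.1099, 0.12, 0, 0, 0.0191, 0.02], [-0.378, -0.1099, 0.128, 0, 0, 0.0191, 0.02], [-0.378, -0.1099, 0.1333, 0, 0, 0.0191, 0.02]]}'

```text
time_s: 12.55
tool_pos: [0.4628, -0.1816, 0.0037]
tcp_rot: [2.277, 2.164, 0.0]
ft_force: [0.7, -0.2, -0.4]
width: 0.0199
grip_force: 0.0
```

Call:
advance --segments '{"offsets": [[0, 0, 0, 0, 0, 0, 0.02], [0.0067, 0, 0, 0, 0, 0, 0.02], [0.0133, 0, 0, 0, 0, 0, 0.02], [0.02, 0, 0, 0, 0, 0, 0.02], [0.0267, 0, 0, 0, 0, 0, 0.02], [0.0333, 0, 0, 0, 0, 0, 0.02], [0.04, 0, 0, 0, 0, 0, 0.02], [0.0467, 0, 0, 0, 0, 0, 0.02], [0.0533, 0, 0, 0, 0, 0, 0.02], [0.0667, 0, 0, 0, 0, 0, 0.02], [0.08, 0, 0, 0, 0, 0, 0.02], [0.0933, 0, 0, 0, 0, 0, 0.02]]}'

```text
time_s: 13.75
tool_pos: [0.4659, -0.1107, 0.003]
tcp_rot: [-2.277, -2.164, -0.0]
ft_force: [-0.2, -0.5, 0.3]
width: 0.0199
grip_force: 0.1
```

```bash
python3 - <<'E'
from plan import *
p,y,L=push('brass');print(go(p+(L)*np.array([np.cos(y),np.sin(y)]),y,.004))
from m import show;show('scene',(200,100,420,265),'s5.png')
E
```

```text
(array([ 0.2883, -0.0003, -0.0009]), np.float64(0.002))
```

View pics/s5.png

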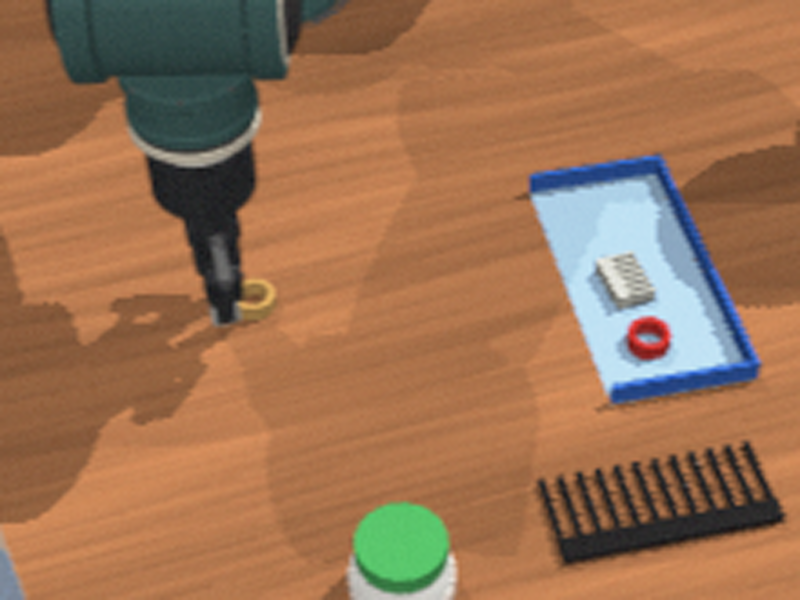

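Brass is cradled at (255,300). Red and the guard lie inside the tray at (648,338) and (625,278). I push 0.288 m more.

Converted, 0.12 m / 0.75 = 0.16, 0.11 m / 0.75 = 0.1467.

Call:
advance --segments '{"offsets": [[0.0133, 0, 0, 0, 0, 0, 0.02], [0.0267, 0, 0, 0, 0, 0, 0.02], [0.04, 0, 0, 0, 0, 0, 0.02], [0.0533, 0, 0, 0, 0, 0, 0.02], [0.0667, 0, 0, 0, 0, 0, 0.02], [0.08, 0, 0, 0, 0, 0, 0.02], [0.0933, 0, 0, 0, 0, 0, 0.02], [0.1067, 0, 0, 0, 0, 0, 0.02], [0.12, 0, 0, 0, 0, 0, 0.02], [0.1333, 0, 0, 0, 0, 0, 0.02], [0.1467, 0, 0, 0, 0, 0, 0.02], [0.16, 0, 0, 0, 0, 0, 0.02]]}'

```text
time_s: 15.0
tool_pos: [0.4721, 0.0091, 0.003]
tcp_rot: [-2.277, -2.164, 0.0]
ft_force: [-0.1, -0.2, 0.8]
width: 0.0203
grip_force: 0.1
```

Call:
advance --segments '{"offsets": [[0.0133, 0, 0, 0, 0, 0, 0.02], [0.0267, 0, 0, 0, 0, 0, 0.02], [0.04, 0, 0, 0, 0, 0, 0.02], [0.0533, 0, 0, 0, 0, 0, 0.02], [0.0667, 0, 0, 0, 0, 0, 0.02], [0.08, 0, 0, 0, 0, 0, 0.02], [0.0933, 0, 0, 0, 0, 0, 0.02], [0.1067, 0, 0, 0, 0, 0, 0.02], [0.12, 0, 0, 0, 0, 0, 0.02], [0.1333, 0, 0, 0, 0, 0, 0.02], [0.1467, 0, 0, 0, 0, 0, 0.02], [0.16, 0, 0, 0, 0, 0, 0.02]]}'

```text
time_s: 16.2
tool_pos: [0.4782, 0.1289, 0.0031]
tcp_rot: [-2.277, -2.164, 0.0]
ft_force: [0.1, 0.4, -0.1]
width: 0.0204
grip_force: 0.1
```

Call:
advance --segments '{"offsets": [[0.0133, 0, 0, 0, 0, 0, 0.02], [0.0267, 0, 0, 0, 0, 0, 0.02], [0.04, 0, 0, 0, 0, 0, 0.02], [0.0533, 0, 0, 0, 0, 0, 0.02], [0.06, 0, 0, 0, 0, 0, 0.02], [0.06, 0, 0, 0, 0, 0, 0.02], [0.0467, 0, 0, 0, 0, 0, 0.02], [0.0133, 0, -0.0267, 0, 0, 0, 0.02], [-0.0267, 0, -0.08, 0, 0, 0, 0.02], [-0.08, 0, -0.1333, 0, 0, 0, 0.02], [-0.1333, 0, -0.16, 0, 0, 0, 0.02], [-0.1333, 0, -0.16, 0, 0, 0, 0.02]]}'

```text
time_s: 17.4
tool_pos: [0.4739, 0.0238, 0.1269]
tcp_rot: [2.278, 2.156, 0.005]
ft_force: [0.5, -0.6, -0.3]
width: 0.02
grip_force: 0.0
```

Call:
advance --segments '{"offsets": [[0, 0, 0, 0, 0, 0, 0.02], [0, 0, 0, 0, 0, 0, 0.02]]}'

```text
time_s: 17.6
tool_pos: [0.4726, 0.0283, 0.1221]
tcp_rot: [-2.277, -2.163, 0.001]
ft_force: [-0.1, 0.8, -0.5]
width: 0.0196
grip_force: 0.0
```

```bash
python3 - <<'E'
from plan import *
from m import show;show('scene',(200,100,420,265),'s6.png')
E
```

```text
(no output)
```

View pics/s6.png

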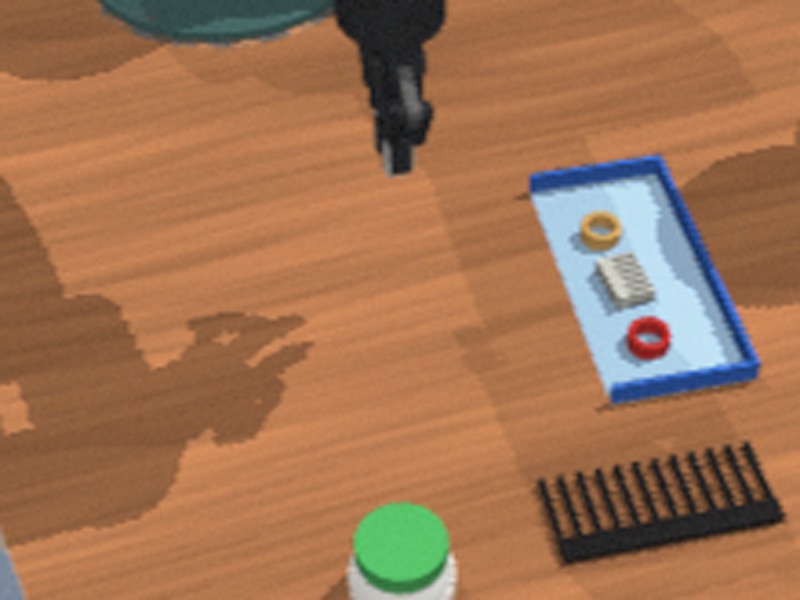

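All three lie flat inside the tray: brass (601,230), guard (625,279) and red (648,338). The arm is clear, so I hand the job in.

```bash
python3 -c "from workcell import ctrl;print(ctrl.finish_job())"
```

```text
the job is handed in; nothing more can be done
None
```

Both cuffs and the clipper guard were swept into the tray and lie flat, wholly past the mouth line in the last picture, with no sign of anything else moved; the job was handed in at about 18 s, and no verdict was returned.

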